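Press the price-label holder home behind the shelf lip

TASK

Take the narrow price-label holder out of its wooden stand and push its tongue down behind the metal lip along the front edge of the display riser, in the empty bay between the two holders already there, label facing outwards like theirs. A spring in the bay pushes back: press the holder fully home against it and finish still holding it pressed there, without letting go. Leave the wide holder and the goods where they are.

Things in the scene. Friction and masses are not known exactly. Their poses are not given: they have to be found in the camera images.
- narrow_mid (a point): Centre of the narrow price-label holder (loose, about 60 g, grey plastic, blank paper card), half-way up: 50 mm above its lower edge and below its top. An upright plate 64 mm wide (y), 100 mm tall (z), card side to -x. It stands in a stand's slot, lower edge 6 mm above the table. Grip it from above across its 12 mm thick upper part (along x), about 30 mm above this point.
- wide_mid (a point): Centre of the wide price-label holder, like the narrow one but 100 mm wide: it does not fit the bay. It stays in its own stand.
- narrow_stand: Fixed wooden stand of the narrow holder, 50 (x) x 124 (y) x 34 mm high, origin at the centre of its underside. A slot 6.5 mm wide, 106 mm long (along y) and 28 mm deep, open at the top, in which the holder stands loosely.
- wide_stand: The same stand for the wide holder.
- bay (a point): Centre of the empty bay on the slot floor, 18 mm above the table; x to the back, y along the rail, z up. Slot: 9 mm wide (x -4.5 to 4.5 mm) between the lip and the riser's flat front face; 82 mm long (y -41 to 41 mm) between black stops. The lip rises straight to 24 mm, then flares 8 mm forward, ending 32 mm up; the face behind rises to 48 mm (riser top), leaving bare face to feel against.
- bay_spring (a joint): Black spring bar in the bay, 36 mm long, in its middle. 0: up, its top 8 mm above the slot floor; 0.008 m: fully down, level with the floor, the holder's lower edge then standing on the floor. It takes 3 N to start it and 8 N fully down, and springs back when let go.
- riser: Fixed display riser, pale wood, aluminium rail along its front (-x): top board 130 (x) x 270 (y) mm, 66 mm high; origin at the centre of its underside. It moves as one with the bay. In the rail stand two fixed holders like the narrow one, 96 mm either side of the bay centre, their tops 118 mm above the table.
- soap: Wrapped slate-blue block on the riser behind the bay, 70 x 85 x 35 mm; origin at the centre of its underside.
- small_tin: Small tin on the riser, 52 mm across, 60 mm high; origin at the centre of its underside.
- brick: Brown boxed block on the riser, 79 x 95 x 52 mm; origin at the centre of its underside.
- narrow_holder: The narrow holder; origin at the middle of its lower edge, half-way through the tongue. Lower 42 mm: a tongue 5 mm thick with rounded lower edge. Upper 58 mm: the card pocket, 12 mm thick, thicker to the front only, so the back is flat all the way; point narrow_mid lies half-way through the pocket, 3.5 mm ahead (-x) of the tongue's mid-plane.

How it is judged:
By the outcome, as a careful person would: the job done as asked, in the order asked, and still so for the second after the job is handed in, while the arm keeps its last pose, push and grip.
It also fails if it takes over 38 s, if anything falls off the work surface, if the arm or the gripper's body presses on something with over 40 N, if the wrist force passes 120 N, or if a joint passes its speed limit or range.

ROBOT

A 6-joint arm with a two-finger parallel gripper is mounted at the origin on the work surface; the furniture and walls round the work are solid. World frame = base frame: x ahead of the robot, y to its left, z up, the work surface at z = 0. Lengths are in m, angles in degrees, forces in N, time in s.
With the tool pointing down it reaches from about 0.25 to 0.725 m from the base axis. Payload 9.7 kg.
Tool frame: the origin (TCP) lies at the very end of the fingers, on their centre line; the grasp point (between the pads) lies 19 mm behind it; y points along the fingers, x is the direction in which the jaws open and shut, and the axes are right-handed (so a half turn about y gives the same grasp; the last joint's range is limited). The gripper opens to 85 mm and grips with 20 to 120 N. Pads are 22 mm wide; open, the fingers measure 114 mm over their backs; the gripper's body (76 mm by 85 mm) begins 54 mm behind the grasp point. The pads swing forward as they close: fully open they stand 13 mm farther back than shut.
Start: joints at [67.838, 4.979, 10.078, 95.1, 0, 90], TCP at [0.207, 0.509, 0.231] pointing down, gripper open.
Joint ranges: [-179.16, 179.16], [-48.56, 103.87], [-65.8, 70.77], [-126.05, 130.52], [-82.76, 87.17], [-180, 180]. Speed limits (degrees/s): [127.2, 127.2, 147.25, 180, 180, 180].

INTERFACE

Orientations are given as [roll, pitch, yaw] about the fixed x, y, z axes, in that order (R = Rz(yaw) Ry(pitch) Rx(roll)).
In Python, from workcell import bot gives the robot as it stands.
- The arm moves only by the shell command python3 -m jog 'ROWS' [FORCE]. ROWS is JSON, a list of rows, each a list of 7 numbers: the closure, from 0 (fully open) to 1 (shut), then the shift along the world's x, y, z in units of 25 mm (1.0 is 25 mm), then the turn, a rotation vector about the world's x, y, z in units of 5 degrees (1.0 is 5 degrees). A call has 1 to 5 rows; each row is the pose to reach, as a shift and turn from the pose commanded when the call began; what a row does not reach only later rows make up. A row lasts 1/10 s, in which the tool goes at most 50 mm and 8.59 degrees, less where a joint would pass 70% of its speed; a pose out of reach is approached as far as the arm can. A call with a gripper value outside its range is refused whole. The fingers move at their own pace and stop on an object; FORCE is the grip in N (left out, the last holds). Time passes only in rows, so rows that repeat a pose let the fingers close. It gives the time, the measured TCP pose, the force and the opening at its end, in the units of the state.
- bot.get_obs(): the state, without advancing time (a new reading comes with each control period).
- bot.camera(name): name is "scene" or "top" or "wrist"; returns (picture, depth): 420x560x3 uint8, red, green, blue; 420x560 float32, m along the optical axis (not along the pixel's ray), 0 where there is no reading.
- bot.camera_model(name): a dict with "fx", "fy", "cx", "cy" (pixels), "rvec" (rotation vector, rad) and "tvec" (3), from world to camera coordinates, as OpenCV has them; the wrist camera has in their place "tool_from_camera" (4x4, takes a point from camera to tool coordinates, whose origin is the TCP and whose axes are the tool frame's). Camera axes: x right, y down, z forward; pixel columns grow to the right and rows downward; lengths in m; the calibration is good to about 2 mm. A picture is of the moment at which its call begins: read the wrist's pose just before it. camera_model takes no time and is no camera call.
- bot.job_done(): hands the job in, once; it reports no verdict.
Trained networks look in the newest picture that a camera, given by its name, has taken for a name from the list of things; names that differ only in an ending like _2 or _b are one class to them, and where a whole thing is asked for, a point or a joint stands for the part that bears it (a point fixed in the world has none). Each returns a list of dicts, best first, with "conf" (0 to 1); they miss things now and then, are a little off and sometimes report something else, mostly with a low value. They report only what shows in the picture. A call takes as long as a camera call.
- bot.regions_of(camera, label): "pixels" (420x560 bool, what is visible of it) and "point" ([row, column] in pixels, amid what is visible of it).
The state is a dict: "time": time; "q": joint angles; "qd": joint speeds; "joint_efforts": joint torques, N m; "ee_pos": TCP position; "tcp_rot": TCP orientation; "wrist_force": force on the tool from outside, world axes, zero at the start; "torque": the same for the moment, N m; "opening": finger opening in m.
Only numpy, scipy, OpenCV 4.12 (cv2) and the standard library are available. Lean on these libraries where they do the work, as an engineer would, in place of code of your own. Each camera call takes 0.05 s, during which the arm holds its last target. There are 200 camera calls.

## Working session

There is one attempt and no reset: what is moved stays moved. The work goes in short steps, Python scripts to look and compute and a shell command to move; the robot and the scene stay as the last step left them, time stands still between calls to the robot, and variables do not carry over. Pictures are saved under pics/ and viewed, about 8 in all and at most 12, crops included, and the job is handed in when it is done.

```bash
ls; mkdir -p pics; cat > h.py <<'E'
from workcell import bot
import numpy as np, cv2
from scipy.spatial.transform import Rotation as R
def cam2world(name,obs=None):
    m=bot.camera_model(name)
    if name=="wrist":
        T=np.eye(4);T[:3,:3]=R.from_euler('xyz',obs['tcp_rot'],degrees=True).as_matrix();T[:3,3]=obs['ee_pos']
        return m,T@np.array(m['tool_from_camera'])
    r=R.from_rotvec(np.array(m['rvec']).ravel()).as_matrix();T=np.eye(4);T[:3,:3]=r.T;T[:3,3]=-r.T@np.array(m['tvec']).ravel()
    return m,T
def cloud(name):
    o=bot.get_obs();p,d=bot.camera(name);m,T=cam2world(name,o)
    v,u=np.mgrid[:d.shape[0],:d.shape[1]]
    P=np.stack([(u-m['cx'])/m['fx']*d,(v-m['cy'])/m['fy']*d,d],-1)@T[:3,:3].T+T[:3,3]
    P[d==0]=np.nan
    return p,d,P
def save(p,n): cv2.imwrite('pics/'+n,cv2.cvtColor(p,cv2.COLOR_RGB2BGR))
E
python3 - <<'E'
from h import *
np.set_printoptions(precision=4,suppress=True)
print(bot.get_obs())
ims=[]
for c in ("top","scene"):
    p,d,P=cloud(c);ims.append(p);np.save(c+'.npy',P)
    for n in ("narrow_mid","wide_mid","narrow_stand","riser","soap"):
        for r in bot.regions_of(c,n)[:2]:
            q=P[r['pixels']];print(c,n,round(r['conf'],2),r['point'],np.nanmedian(q,0),np.nanpercentile(q,3,axis=0),np.nanpercentile(q,97,axis=0))
save(ims[0],'top.png');save(ims[1],'scene.png')
E
```

```text
pics
{'time': 0.0, 'q': array([67.8391,  5.0121, 10.0339, 95.1001,  0.0017, 90.    ]), 'qd': array([-0.0276,  0.0487,  0.1118,  0.0049, -0.0521, -0.0283]), 'joint_efforts': array([  0.0007, -52.0387,  46.4802,   0.0165,   0.    ,   0.    ]), 'ee_pos': array([0.2074, 0.5092, 0.2306]), 'tcp_rot': array([-89.9983,   0.0784,  67.8391]), 'wrist_force': array([1.2931, 0.1656, 0.4793]), 'torque': array([ 0.0095, -0.0566, -0.0422]), 'opening': 0.08548202264438429}
top narrow_mid 0.76 [250.7, 325.1] [0.4205 0.0359 0.1045] [0.4123 0.0053 0.0334] [0.4284 0.0637 0.1077]
top wide_mid 0.64 [273.4, 188.1] [0.3722 0.2946 0.1039] [0.3586 0.2491 0.0249] [0.3841 0.343  0.108 ]
top narrow_stand 0.87 [244.8, 310.5] [0.4317 0.0529 0.0336] [ 0.4004 -0.0176  0.0059] [0.4524 0.0993 0.0368]
top riser 0.56 [170.5, 329.7] [0.5803 0.0229 0.0657] [ 0.5222 -0.0951  0.0191] [0.6734 0.1548 0.1178]
top riser 0.42 [153.5, 276.4] [0.6088 0.1357 0.1175] [0.5767 0.0982 0.0887] [0.6435 0.1742 0.1204]
top soap 0.75 [139.4, 325.9] [0.6385 0.0368 0.0995] [0.6068 0.0009 0.0774] [0.6706 0.0723 0.1023]
scene narrow_mid 0.9 [263.8, 258.7] [0.4153 0.0238 0.0801] [0.4099 0.0001 0.0015] [0.4919 0.1419 0.1078]
scene narrow_mid 0.35 [252.8, 320.8] [0.552  0.0076 0.0668] [ 0.5171 -0.1011  0.0183] [0.6736 0.1378 0.1186]
scene wide_mid 0.56 [212.4, 167.0] [0.3684 0.2873 0.0817] [0.3572 0.2483 0.0351] [0.3861 0.3467 0.1078]
scene narrow_stand 0.9 [287.0, 252.4] [0.4118 0.0204 0.0343] [ 0.3972 -0.0223  0.0055] [0.4433 0.0981 0.0368]
scene riser 0.56 [251.0, 321.2] [0.5524 0.0065 0.0668] [ 0.5169 -0.1014  0.016 ] [0.677  0.1385 0.1186]
scene soap 0.59 [221.5, 347.0] [0.6304 0.026  0.0981] [ 0.604  -0.0066  0.0701] [0.6726 0.066  0.1024]
```

View pics/top.png

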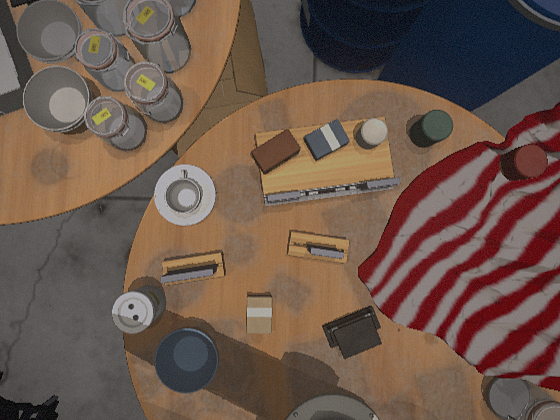

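View pics/scene.png

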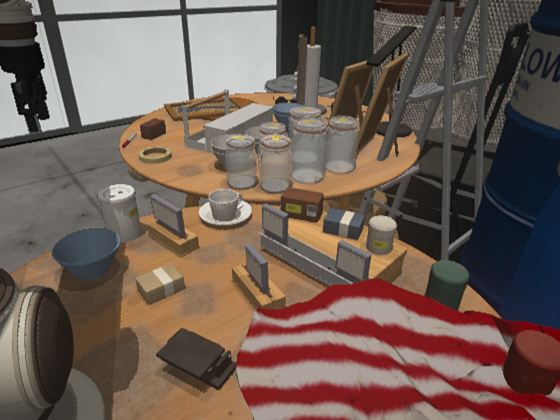

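The top view shows the narrow holder at about (325,250), off-centre in its stand. The riser rail runs from (265,200) to (398,183), and the bay is around (330,190). Next I fit the orientations.

```bash
python3 - <<'E'
from h import *
np.set_printoptions(precision=4,suppress=True)
def fit(Q,n):
    Q=Q[~np.isnan(Q).any(1)][:,:2].astype(np.float32)
    r=cv2.minAreaRect(Q*1000); c=Q.mean(0); w,v=np.linalg.eigh(np.cov((Q-c).T)); a=v[:,1]; a=a*np.sign(a[1])
    print(n,len(Q),'mean',c,'rect',np.array(r[0])/1000,r[1],round(r[2],1),'yaw of y axis',np.degrees(np.arctan2(-a[0],a[1])))
for c in ("top","scene"):
    P=np.load(c+'.npy');x,y,z=P[...,0],P[...,1],P[...,2]
    near=(abs(x-.42)<.04)&(abs(y-.036)<.07)
    fit(P[near&(z>.098)&(z<.115)],c+' holder top')
    fit(P[near&(z>.031)&(z<.038)],c+' stand top')
    fit(P[near&(z>.055)&(z<.098)],c+' holder card')
    ri=(x>.48)&(x<.62)&(y>-.14)&(y<.17)
    fit(P[ri&(z>.112)&(z<.125)&(y>.07)],c+' fixed L')
    fit(P[ri&(z>.112)&(z<.125)&(y<.0)],c+' fixed R')
    fit(P[(x>.48)&(x<.72)&(y>-.16)&(y<.19)&(z>.0635)&(z<.069)],c+' riser top')
    fit(P[ri&(z>.112)&(z<.125)],c+' both')
E
```

```text
top holder top 239 mean [0.4178 0.0326] rect [0.4176 0.0324] (63.902259826660156, 13.594539642333984) 82.8 yaw of y axis -6.994491762872796
top stand top 975 mean [0.4286 0.0445] rect [0.4258 0.0405] (123.4213638305664, 49.42539978027344) 83.0 yaw of y axis -4.5475689133392425
top holder card 53 mean [0.4248 0.0399] rect [0.4251 0.0338] (11.010590553283691, 61.852046966552734) 3.1 yaw of y axis -2.801252636127807
top fixed L 923 mean [0.5815 0.133 ] rect [0.5674 0.1277] (105.88624572753906, 80.3880386352539) 1.3 yaw of y axis -75.47705356113016
top fixed R 240 mean [ 0.5543 -0.071 ] rect [ 0.5544 -0.0715] (13.507838249206543, 64.27088928222656) 9.6 yaw of y axis 9.27954566764255
top riser top 4931 mean [0.598  0.0287] rect [ 0.6108 -0.0007] (147.15444946289062, 338.8372497558594) 9.2 yaw of y axis 8.314063362734402
top both 1163 mean [0.5759 0.0909] rect [0.5698 0.0326] (105.908935546875, 270.30755615234375) 1.4 yaw of y axis -9.696539276891206
scene holder top 234 mean [0.4164 0.0287] rect [0.4178 0.0319] (65.46945190429688, 13.544342994689941) 84.0 yaw of y axis -6.2822754176622775
scene stand top 819 mean [0.4181 0.0272] rect [0.4259 0.04  ] (125.9903335571289, 49.84653091430664) 83.1 yaw of y axis 1.8469770670223755
scene holder card 403 mean [0.414  0.0224] rect [0.4142 0.0319] (13.029088973999023, 65.79235076904297) 2.9 yaw of y axis -1.761636668156941
scene fixed L 519 mean [0.5744 0.1269] rect [0.5668 0.1278] (107.01420593261719, 82.10501861572266) 1.7 yaw of y axis -78.01810144917125
scene fixed R 259 mean [ 0.5538 -0.0743] rect [ 0.5549 -0.072 ] (15.069050788879395, 64.21977233886719) 10.1 yaw of y axis 9.754834283562753
scene riser top 2286 mean [0.5982 0.0088] rect [0.6066 0.0293] (149.7277374267578, 261.97674560546875) 9.2 yaw of y axis 18.387748887071712
scene both 778 mean [0.5676 0.0599] rect [0.5845 0.0343] (107.1408920288086, 264.658203125) 9.1 yaw of y axis -7.003308884486211
```

```bash
python3 -m jog '[[0,0.8,-1.8,0,0,0,-1.6],[0,1.6,-3.6,0,0,0,-3.2],[0,2.4,-5.4,0,0,0,-4.8],[0,3.2,-7.2,0,0,0,-6.4],[0,4.0,-9.0,0,0,0,-8.0]]' 40
python3 - <<'E'
from h import *
P=np.load('top.npy');x,y,z=P[...,0],P[...,1],P[...,2]
for c in ("top","scene"):
    P=np.load(c+'.npy');Q=P[(P[...,0]>.5)&(P[...,0]<.55)&(P[...,1]>.07)&(P[...,1]<.17)&(P[...,2]>.112)&(P[...,2]<.125)]
    r=cv2.minAreaRect((Q[:,:2]*1000).astype(np.float32));print(c,r)
E
```

```text
time: 1.1
ee_pos: [0.3077, 0.2826, 0.2314]
tcp_rot: [-90.0, -0.0, 27.5]
wrist_force: [0.8, 0.5, -0.0]
opening: 0.0856
top ((523.831787109375, 117.63874816894531), (13.465322494506836, 63.641666412353516), 9.445331573486328)
scene ((524.4387817382812, 117.63473510742188), (14.694061279296875, 64.13327026367188), 10.810787200927734)
```

```bash
python3 -m jog '[[0,0.8,-1.8,-0.3,0,0,-1.5],[0,1.6,-3.6,-0.6,0,0,-3.0],[0,2.4,-5.4,-0.9,0,0,-4.5],[0,3.2,-7.2,-1.2,0,0,-6.0],[0,3.8,-9.0,-1.4,0,0,-6.9]]'
python3 - <<'E'
from h import *
np.set_printoptions(precision=4,suppress=True)
p,d,P=cloud("wrist");save(p,'w1.png');np.save('w1.npy',P)
print(bot.get_obs()['ee_pos'])
x,y,z=P[...,0],P[...,1],P[...,2]
near=(abs(x-.42)<.05)&(abs(y-.036)<.07)
for a,b in((.1,.115),(.031,.038)):
    Q=P[near&(z>a)&(z<b)];print(len(Q), len(Q)>5 and cv2.minAreaRect((Q[:,:2]*1000).astype(np.float32)))
E
```

```text
time: 1.6
ee_pos: [0.4029, 0.0573, 0.196]
tcp_rot: [-90.0, -0.0, -7.0]
wrist_force: [0.6, -0.1, -0.3]
opening: 0.0855
[0.4041 0.0518 0.1952]
1328 ((418.28082275390625, 31.616050720214844), (63.91956329345703, 13.468347549438477), 83.09882354736328)
4406 ((426.5203857421875, 39.38985824584961), (123.01142883300781, 49.68921661376953), 82.94957733154297)
```

View pics/w1.png

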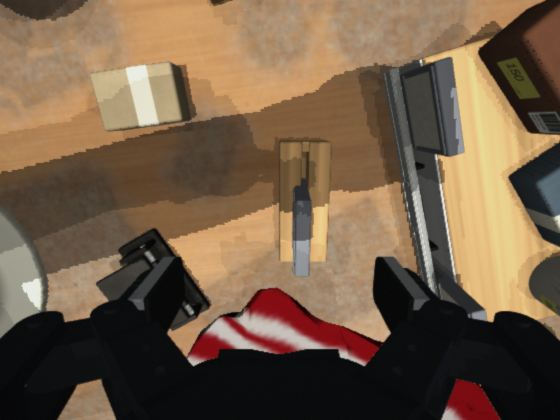

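The wrist view shows the holder at (302,230) in the stand, with the rail and its fixed holders at right. I approach in stages.

```bash
python3 -m jog '[[0.3,0.4,-0.6,-1,0,0,0],[0.4,0.58,-0.8,-2,0,0,0],[0.4,0.58,-0.8,-2.6,0,0,0],[0.4,0.58,-0.8,-2.6,0,0,0],[0.4,0.58,-0.8,-2.6,0,0,0]]'; python3 -c "
from h import *
p,d,P=cloud('wrist');save(p,'w2.png');o=bot.get_obs();print(o['ee_pos'],o['tcp_rot'])
x,y,z=P[...,0],P[...,1],P[...,2]
for a,b in((.1,.115),(.031,.038)):
    Q=P[(abs(x-.42)<.05)&(abs(y-.036)<.07)&(z>a)&(z<b)];print(len(Q), len(Q)>5 and cv2.minAreaRect((Q[:,:2]*1000).astype(np.float32)))
"
```

```text
time: 2.15
ee_pos: [0.4169, 0.0399, 0.132]
tcp_rot: [-90.0, -0.0, -6.6]
wrist_force: [-0.2, -0.8, 0.6]
opening: 0.0512
[0.41715953 0.03992068 0.13244062] [-8.99820777e+01 -7.03519607e-02 -6.60475439e+00]
2405 ((418.4549865722656, 31.54271697998047), (64.40856170654297, 13.362584114074707), 83.0261459350586)
6986 ((426.60797119140625, 39.427757263183594), (123.52022552490234, 49.70038986206055), 82.8563003540039)
```

```bash
python3 -m jog '[[0.4,0.06,-0.33,-1.3,0,0,-0.08],[0.4,0.06,-0.33,-2.6,0,0,-0.08],[0.4,0.06,-0.33,-2.6,0,0,-0.08],[1,0.06,-0.33,-2.6,0,0,-0.08],[1,0.06,-0.33,-2.6,0,0,-0.08]]' 60; python3 -m jog '[[1,0,0,0,0,0,0],[1,0,0,0,0,0,0],[1,0,0,0,0,0,0],[1,0,0,0,0,0,0]]'
```

```text
time: 2.7
ee_pos: [0.4196, 0.0315, 0.0686]
tcp_rot: [-90.0, -0.2, -7.0]
wrist_force: [0.0, -0.3, -0.9]
opening: 0.0227
time: 3.1
ee_pos: [0.4203, 0.0313, 0.0685]
tcp_rot: [-89.9, -0.3, -7.1]
wrist_force: [4.1, 1.2, 6.4]
opening: 0.0117
```

```bash
python3 -m jog '[[1,0,0,0.5,0,0,0],[1,0,0,1.5,0,0,0],[1,0,0,3,0,0,0.8],[1,0,0,4,0,0,1.6],[1,0.6,0,4,0,0,2.4]]'; python3 -m jog '[[1,0.6,0,0,0,0,0.8],[1,0.8,-0.1,0,0,0,0.8],[1,0.8,-0.1,0,0,0,0.8],[1,0.8,-0.1,0,0,0,0.8]]'; python3 -c "
from h import *
np.set_printoptions(precision=4,suppress=True)
p,d,P=cloud('wrist');save(p,'w3.png');np.save('w3.npy',P);o=bot.get_obs();print(o['ee_pos'],o['tcp_rot'],o['wrist_force'],o['opening'])
p,d,P=cloud('scene');np.save('s3.npy',P);save(cv2.resize(p[120:330,150:430],None,fx=2.8,fy=2.8,interpolation=cv2.INTER_CUBIC),'s3.png')
"
```

```text
time: 3.6
ee_pos: [0.4344, 0.0313, 0.1711]
tcp_rot: [-90.0, -0.3, 5.1]
wrist_force: [1.3, 0.1, -0.7]
opening: 0.0115
time: 4.0
ee_pos: [0.4529, 0.0285, 0.1663]
tcp_rot: [-90.0, 0.0, 8.8]
wrist_force: [-0.0, -0.4, -0.1]
opening: 0.0113
[0.4529 0.0286 0.1663] [-89.9938   0.0326   8.8599] [-0.0774 -0.0286 -1.8646] 0.011231075586388771
```

View pics/s3.png

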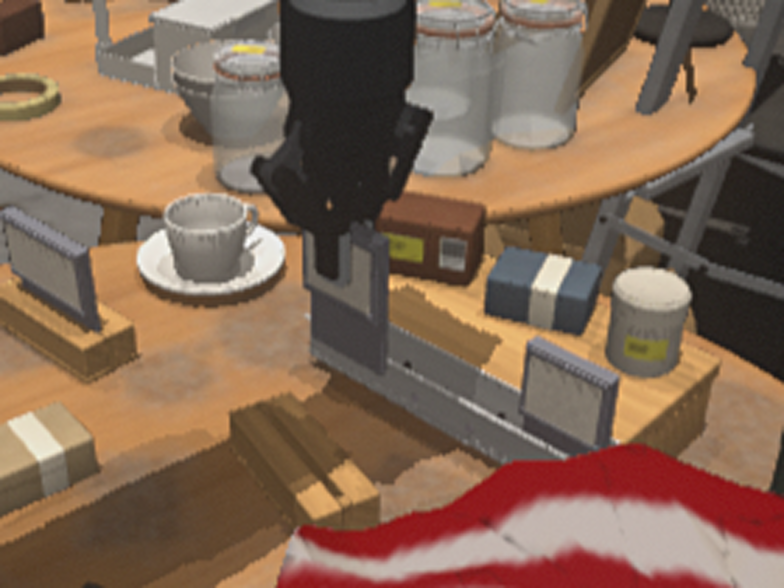

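View pics/w3.png

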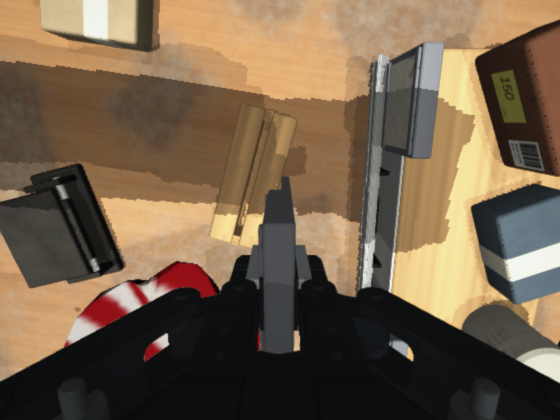

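The holder is gripped upright, card outward. The empty bay with its dark stops is at about (380,170)–(380,240) in the wrist view. Now I measure the held plate and the rail.

```bash
python3 - <<'E'
from h import *
np.set_printoptions(precision=4,suppress=True)
W=np.load('w3.npy');S=np.load('s3.npy')
x,y,z=W[...,0],W[...,1],W[...,2]
Q=W[(x>.5)&(x<.55)&(y>.07)&(y<.17)&(z>.112)&(z<.125)];print('L',len(Q),cv2.minAreaRect((Q[:,:2]*1000).astype(np.float32)))
th=np.radians(9.2);X=np.array([np.cos(th),np.sin(th)]);Y=np.array([-X[1],X[0]])
# held plate in scene
for n,C in(('scene',S),('wrist',W)):
    Q=C[(C[...,2]>.085)&(C[...,2]<.215)&(abs(C[...,0]-.453)<.03)&(abs(C[...,1]-.0286)<.06)]
    t=Q[Q[:,2]<.140]; 
    r=(Q[:,:2]-[.4529,.0286]);a=r@X;b=r@Y
    print(n,len(Q),'zmin',np.percentile(Q[:,2],[0,1,3]),len(t))
    for lo in np.arange(.095,.2,.01):
        m=(Q[:,2]>lo)&(Q[:,2]<lo+.01)
        if m.sum()>10: print(round(lo,3),m.sum(),'x',np.percentile(a[m],[3,50,97]),'y',np.percentile(b[m],[2,98]),'yaw',np.degrees(np.arctan(-np.polyfit(b[m],a[m],1)[0]))+9.2)
# riser edge profile in the bay: x' of points by height
B=np.array([.5393,.0229])
for n,C in(('wrist',W),('top',np.load('top.npy'))):
    r=C[...,:2]-B;a=r@X;b=r@Y;zz=C[...,2]
    m=(abs(b)<.06)&(a>-.04)&(a<.06)
    for lo in np.arange(-.036,.03,.003):
        k=m&(a>lo)&(a<lo+.003)&(b>-.035)
        if k.sum(): print(n,round(lo*1000),k.sum(),np.percentile(zz[k],[5,50,95]))
E
```

```text
L 3090 ((524.4345703125, 116.602294921875), (14.529439926147461, 63.56224060058594), 8.696455955505371)
scene 1412 zmin [0.1058 0.1078 0.1097] 426
0.105 108 x [0.0007 0.0025 0.0037] y [-0.0308  0.031 ] yaw 8.923331240138966
0.115 127 x [0.0008 0.0022 0.0038] y [-0.0308  0.0311] yaw 9.16303167714017
0.125 124 x [0.0009 0.0023 0.0044] y [-0.0305  0.031 ] yaw 9.720361487701787
0.135 92 x [0.0006 0.0021 0.0053] y [-0.0314  0.0313] yaw 9.98029074236619
0.145 107 x [-0.0078 -0.0059  0.0048] y [-0.0313  0.0309] yaw 13.409038822595232
0.155 140 x [-0.007  -0.0054  0.0039] y [-0.0315  0.0319] yaw 12.272715468854296
0.165 116 x [-0.0127 -0.0058  0.0038] y [-0.0311  0.031 ] yaw 13.476011507206042
0.175 154 x [-0.019  -0.0065  0.0033] y [-0.0314  0.0299] yaw 17.60996115159341
0.185 153 x [-0.0194 -0.007   0.0028] y [-0.0314  0.0268] yaw 22.463758030209334
0.195 180 x [-0.0191 -0.006   0.011 ] y [-0.0314  0.0056] yaw 27.73335217467467
wrist 9003 zmin [0.1077 0.1428 0.1621] 82
0.105 15 x [0.0025 0.0044 0.0066] y [0.0307 0.0318] yaw 72.57545013777711
0.115 21 x [0.0024 0.0042 0.0066] y [0.0311 0.03
[... 1528 characters left out ...]
01  0.0025]
top -30 61 [-0.0022 -0.0002  0.0029]
top -27 58 [-0.0022 -0.0001  0.002 ]
top -24 58 [-0.0028 -0.0004  0.0023]
top -21 58 [-0.0019  0.0001  0.002 ]
top -18 61 [-0.0023  0.0002  0.0027]
top -15 60 [-0.0026 -0.0001  0.0025]
top -12 81 [-0.0022  0.0003  0.0517]
top -9 100 [-0.0022  0.0487  0.052 ]
top -6 63 [0.0448 0.047  0.0489]
top -3 58 [0.0421 0.0442 0.0469]
top 0 35 [0.0125 0.0245 0.0405]
top 3 58 [0.0116 0.0218 0.0413]
top 6 131 [0.0131 0.0319 0.0655]
top 9 69 [0.0629 0.0653 0.0673]
top 12 67 [0.0632 0.0658 0.0678]
top 15 66 [0.0631 0.0659 0.0682]
top 18 69 [0.0639 0.066  0.0683]
top 21 70 [0.0636 0.0661 0.0682]
top 24 68 [0.0638 0.0655 0.0683]
top 27 65 [0.0637 0.0657 0.069 ]
```

```bash
python3 -m jog '[[1,1.6,-0.1,0,0,0,0.07],[1,3.3,-0.25,0,0,0,0.07],[1,3.3,-0.25,-0.8,0,0,0.07],[1,3.3,-0.25,-1.86,0,0,0.07],[1,3.3,-0.25,-1.86,0,0,0.07]]'; python3 -m jog '[[1,0,0,0,0,0,0],[1,0,0,0,0,0,0]]'; python3 - <<'E'
from h import *
np.set_printoptions(precision=4,suppress=True)
p,d,W=cloud('wrist');o=bot.get_obs();print(o['ee_pos'],o['tcp_rot'],o['wrist_force'])
q,_,S=cloud('scene');save(cv2.resize(q[150:330,180:420],None,fx=3.3,fy=3.3,interpolation=cv2.INTER_CUBIC),'s4.png');save(p,'w4.png')
th=np.radians(9.2);X=np.array([np.cos(th),np.sin(th)]);Y=np.array([-X[1],X[0]])
r=W[...,:2]-o['ee_pos'][:2];a=r@X;b=r@Y;z=W[...,2]
for n,m in(('face',(z>.05)&(z<.062)&(a>0)&(a<.03)&(b>.033)&(b<.06)),('side pocket',(z>.105)&(z<.16)&(abs(a)<.02)&(b>.025)&(b<.034)),('tongue',(z>.065)&(z<.095)&(abs(a)<.01)&(b>.025)&(b<.034)),('flare',(z>.047)&(z<.053)&(a<.01)&(a>-.04)&(b>.0)&(b<.06))):
    if m.sum()>3: print(n,m.sum(),np.percentile(a[m],[2,50,98]),np.percentile(b[m],[2,98]))
E
```

```text
time: 4.6
ee_pos: [0.534, 0.0223, 0.1163]
tcp_rot: [-90.0, 0.3, 9.3]
wrist_force: [0.4, 0.6, 0.3]
opening: 0.0114
time: 4.8
ee_pos: [0.5363, 0.0225, 0.1216]
tcp_rot: [-90.0, -0.1, 9.3]
wrist_force: [0.5, -0.7, -0.1]
opening: 0.0111
[0.5364 0.0224 0.1216] [-90.0187  -0.14     9.2871] [-0.1931 -0.0431  0.0204]
face 50 [0.0123 0.0124 0.0125] [0.0338 0.0593]
side pocket 1495 [-0.0069 -0.0003  0.0058] [0.0254 0.0321]
tongue 78 [0.002  0.0042 0.0065] [0.0311 0.0319]
flare 560 [-0.0057 -0.0029  0.001 ] [0.021 0.059]
```

View pics/s4.png

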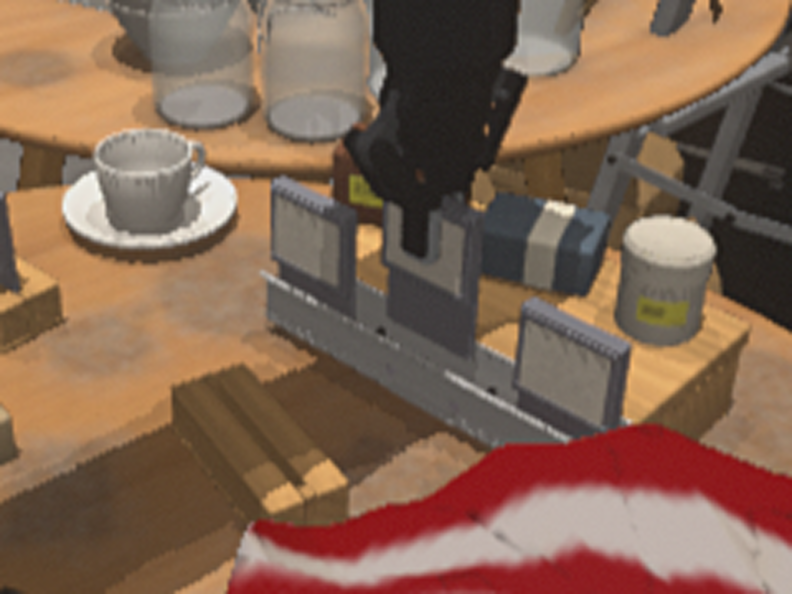

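The scene view shows the tongue just above the lip, between the two fixed holders with even gaps. The wrist cloud puts the riser face 5.9 mm behind the tongue's back. I feel for the face to confirm this.

```bash
python3 -m jog '[[1,0.1,0.016,-0.08,0,0,0],[1,0.18,0.03,-0.08,0,0,0],[1,0.22,0.036,-0.08,0,0,0],[1,0.22,0.036,-0.08,0,0,0]]'; python3 -m jog '[[1,0.04,0.006,0,0,0,0],[1,0.04,0.006,0,0,0,0]]';python3 -m jog '[[1,0.04,0.006,0,0,0,0],[1,0.04,0.006,0,0,0,0]]'
```

```text
time: 5.3
ee_pos: [0.5416, 0.0233, 0.1178]
tcp_rot: [-90.0, 0.0, 9.3]
wrist_force: [-0.2, 0.2, -1.0]
opening: 0.0113
time: 5.5
ee_pos: [0.5422, 0.0234, 0.1177]
tcp_rot: [-90.0, 0.0, 9.3]
wrist_force: [-2.4, -0.2, 0.5]
opening: 0.0112
time: 5.7
ee_pos: [0.5425, 0.0234, 0.1176]
tcp_rot: [-90.0, 0.1, 9.3]
wrist_force: [-5.8, -0.7, 2.9]
opening: 0.011
```

```bash
python3 -m jog '[[1,-0.155,-0.025,0,0,0,0],[1,-0.155,-0.025,-0.1,0,0,0],[1,-0.155,-0.025,-0.4,0,0,0],[1,-0.155,-0.025,-0.6,0,0,0],[1,-0.155,-0.025,-0.6,0,0,0]]'; python3 -m jog '[[1,0,0,-0.2,0,0,0],[1,0,0,-0.45,0,0,0],[1,0,0,-0.45,0,0,0]]'
```

```text
time: 6.2
ee_pos: [0.5391, 0.023, 0.1015]
tcp_rot: [-90.0, 0.1, 9.3]
wrist_force: [-0.1, -0.1, -0.7]
opening: 0.0113
time: 6.5
ee_pos: [0.5392, 0.0229, 0.0905]
tcp_rot: [-90.0, 0.1, 9.3]
wrist_force: [-0.1, 0.0, -1.2]
opening: 0.0113
```

```bash
for i in 1; do python3 -m jog '[[1,0.028,0.004,-0.1,0,0,0],[1,0.028,0.004,-0.1,0,0,0]]'; python3 -m jog '[[1,0,0,-0.1,0,0,0],[1,0,0,-0.1,0,0,0]]'; python3 -m jog '[[1,0,0,-0.1,0,0,0],[1,0,0,-0.1,0,0,0]]'; done
```

```text
time: 6.7
ee_pos: [0.5403, 0.0231, 0.0888]
tcp_rot: [-90.0, 0.0, 9.3]
wrist_force: [0.5, 0.2, -0.6]
opening: 0.0114
time: 6.9
ee_pos: [0.5405, 0.0231, 0.0868]
tcp_rot: [-90.0, -0.0, 9.3]
wrist_force: [-1.2, -0.3, 4.0]
opening: 0.0114
time: 7.1
ee_pos: [0.5405, 0.0231, 0.0842]
tcp_rot: [-90.0, -0.0, 9.3]
wrist_force: [-0.0, 0.7, 4.0]
opening: 0.0113
```

```bash
python3 -m jog '[[1,0,0,-0.1,0,0,0],[1,0,0,-0.1,0,0,0]]'; python3 -m jog '[[1,0,0,-0.08,0,0,0],[1,0,0,-0.08,0,0,0]]'; python3 -m jog '[[1,0,0,-0.04,0,0,0],[1,0,0,-0.04,0,0,0]]'
```

```text
time: 7.3
ee_pos: [0.5405, 0.023, 0.0818]
tcp_rot: [-90.0, -0.0, 9.3]
wrist_force: [-1.6, 0.5, 7.1]
opening: 0.0115
time: 7.5
ee_pos: [0.5406, 0.023, 0.0805]
tcp_rot: [-90.0, -0.1, 9.3]
wrist_force: [-1.8, -0.5, 8.9]
opening: 0.0114
time: 7.7
ee_pos: [0.5407, 0.0231, 0.0804]
tcp_rot: [-90.0, -0.1, 9.3]
wrist_force: [-4.7, 0.2, 15.8]
opening: 0.0113
```

```bash
python3 -m jog '[[1,-0.03,0,-0.02,0,0,0],[1,-0.03,0,-0.02,0,0,0],[1,-0.03,0,-0.02,0,0,0],[1,-0.03,0,-0.02,0,0,0],[1,-0.03,0,-0.02,0,0,0]]'; python3 -m jog '[[1,0,0,0,0,0,0],[1,0,0,0,0,0,0],[1,0,0,0,0,0,0],[1,0,0,0,0,0,0],[1,0,0,0,0,0,0]]'; python3 - <<'E'
from h import *
np.set_printoptions(precision=4,suppress=True)
q,_,S=cloud('scene');save(cv2.resize(q[150:330,180:420],None,fx=3.3,fy=3.3,interpolation=cv2.INTER_CUBIC),'s5.png')
o=bot.get_obs();print(o['ee_pos'],o['tcp_rot'],o['wrist_force'],o['opening'])
th=np.radians(9.2);X=np.array([np.cos(th),np.sin(th)]);Y=np.array([-X[1],X[0]])
r=S[...,:2]-[.5393,.0229];a=r@X;b=r@Y;z=S[...,2]
for n,c in(('L',.096),('mid',0),('R',-.096)):
    m=(abs(b-c)<.034)&(abs(a)<.015)&(z>.075)&(z<.13)
    e=m&(abs(b-c)>.018)
    print(n,'top z',np.percentile(z[e],[95,98,99.5]),'y',np.percentile(b[m],[1,99]),'front x by z',[np.round(np.median(a[e&(z>l)&(z<l+.01)]),4) for l in(.08,.09,.1)])
E
```

```text
time: 8.2
ee_pos: [0.5405, 0.023, 0.0804]
tcp_rot: [-90.0, -0.2, 9.3]
wrist_force: [-3.9, -0.8, 17.6]
opening: 0.0113
time: 8.7
ee_pos: [0.5405, 0.023, 0.0804]
tcp_rot: [-90.0, -0.2, 9.3]
wrist_force: [-3.3, -0.4, 17.8]
opening: 0.011
[0.5405 0.023  0.0804] [-90.0279  -0.1949   9.2841] [-3.5338 -0.1513 17.6885] 0.011346524459410461
L top z [0.1194 0.1198 0.1203] y [0.0638 0.1269] front x by z [np.float64(-0.0042), np.float64(-0.0042), np.float64(-0.0043)]
mid top z [0.1188 0.1193 0.1199] y [-0.0316  0.0314] front x by z [np.float64(-0.0043), np.float64(-0.0043), np.float64(-0.0043)]
R top z [0.1194 0.1198 0.1201] y [-0.1279 -0.0651] front x by z [np.float64(-0.0041), np.float64(-0.0041), np.float64(-0.0041)]
```

View pics/s5.png

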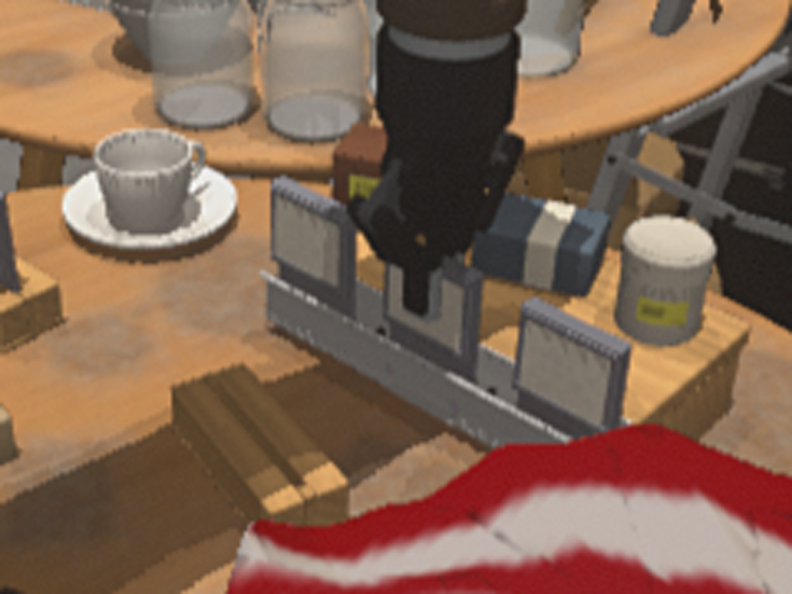

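The held holder stands in line with its neighbours: the top is level to within about 0.5 mm, the front planes agree to 0.2 mm, and it is centred. The floor is felt at 17.7 N, well over the 8 N the spring needs. I'm handing in while still pressing.

```bash
python3 -c "
from workcell import bot
print(bot.job_done())"
```

```text
the job is handed in; nothing more can be done
None
```

I took the narrow holder out of its stand, felt for the riser face, and backed off 2–3 mm. I then pushed the tongue down behind the lip in the empty bay until it stood on the slot floor. I handed the job in at about 9 s with the gripper still closed and pressing.

**Last checks:**
- **Pressed home:** the tool stayed at z = 0.0804 m while the force rose to a steady 17.7 N, against the 8 N the spring needs.
- **Fit:** the holder's top is within about 0.5 mm of both neighbours and its card faces outwards in the same plane (to 0.2 mm). It sits centred between them.
- **Side push:** about 3.5 N remained towards -x, most likely friction or light contact in the slot.
- **Other things:** the brick, soap and tin showed no change in the scene views. I did not re-measure the wide holder, but the arm never touched it.

No check failed or disagreed.

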